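# Clamp the ball electrode in the quick-release vise

### The job

Fix the yellow foot block of the ball electrode in the quick-release vise: squeeze the red release lever to the thumb rest and, holding it squeezed, slide the front jaw gently up by feel until the block is trapped against the fixed jaw, then let go of the lever. Then turn the T-handle clockwise, a little more than a quarter of a turn past the first bite and no more, so that the block is held firmly but not crushed, and let go of it. Leave the block upright and square on the guide rods, and leave the wand, the weight and the magnifier where they lie.

Things in the scene. Friction and masses are not known exactly. Their poses are not given: they have to be found in the camera images.
- vise: Blue twin-rod vise on a plywood board. Origin on the table under the screw axis; x level along the screw, from handle end to fixed jaw (the front jaw closes to +x), z up. Jaw tops 165 mm above the table, jaws 150 mm wide in y, front jaw casting 40 mm thick. Two 20 mm guide rods (y +-38 mm, tops 112 mm up) move with the front jaw and carry the work. The jaw slides only with the lever squeezed.
- rear_face: Black rubber facing of the fixed jaw, 10 mm thick, 144 x 50 mm, 114 to 164 mm above the table. Origin at the centre of the surface that meets the work, axes as the vise's.
- jaw_face: Black rubber face of the sliding front jaw, 10 mm thick, 144 x 50 mm, 114 to 164 mm above the table. Origin at the centre of the surface that meets the work, axes as the vise's. It starts 95 to 140 mm from the rear face. The rubber gives 1 mm per 50 N. Gently: meet the work at 10 mm/s or less; with the lever squeezed press the block by 1 to 18 N (besides the 3 to 5 N that slide the jaw).
- lever_squeeze (a point): Point 23 mm above the front jaw's top, moving with it, 30 mm from its rubber surface in -x; axes as the vise's. Two upright plates here, 26 mm long in x, 167 to 205 mm above the table: blue thumb rest, fixed to the jaw, outer side 11.2 mm from the point in -y; red lever paddle, outer side 30 mm off in +y at rest, 11.2 mm squeezed. Over both: 41 mm at rest, 22.5 mm squeezed. Pinch it along y.
- lever (a joint): Release lever, rad: about 0 at rest (half nut in mesh), 0.16 squeezed to its stop, towards the thumb rest. Above 0.12 the half nut is out; let go, it bites at any jaw position and holds the jaw where it is. The spring takes 12 N at the paddle to start and 14 N to hold home. With it squeezed the jaw slides with 3 to 5 N.
- bar_centre (a point): Crossing of the screw axis and the T-handle's bar, 100 mm above the table, moving with the front jaw: 130 mm from its rubber surface in -x, 80 mm from the casting's handle side. The bar turns in the upright plane through this point, square to the screw. Lever and jaw stand near: a gripper that takes a ball along x should lean away from the jaw.
- ball_a (a point): Centre of one steel end ball (22 mm diameter) of the T-handle bar, 75 mm from the bar centre. At the start it points between 1.1 and 1.7 rad from straight up, on the vise's +y side. The bar is 12 mm thick.
- ball_b (a point): Centre of the other steel end ball, opposite to ball_a.
- screw (a joint): Turn of the T-handle, rad, -0.3 to 0.3 at the start. Grows clockwise seen from the handle end (bar top goes to the vise's -y), which tightens: 1.27 mm of jaw per rad, self-holding. Turning takes 0.22 N m (2.9 N at a ball) with the work loose, plus 0.017 N at the ball per newton of clamping. Past the first bite each rad adds about 45 N. Firm is 80 N, at 1.75 rad; good 55 to 105 N; 120 N crushes.
- electrode: The work: yellow wooden foot block, hand-made, 30 to 48 mm thick in x (between the jaws; not measured), 110 mm long in y, 50 mm high, with a white post (22 mm) and a 38 mm steel ball at y = +30 mm, ball centre 112 mm above the origin; about 0.45 kg. Origin at the centre of the block's underside, z up. It stands loose on the guide rods, 1 to 12 mm off the rear face, a bit askew.
- wand: Bystander: grey discharge wand lying on the table, 230 mm long, 23 mm thick, with a cross grip and a 56 mm steel ball. Origin under its rod, x towards the ball.
- brass_weight: Bystander: brass weight with a knob, 36 mm diameter, 58 mm high, standing on the table. Origin at the centre of its underside.
- magnifier: Bystander: black hand magnifier lying on the table, ring 92 mm across, 14 mm high, handle to -x, 135 mm from the ring's centre to its end. Origin under the ring's centre.
Things that resemble listed ones, but are neither listed nor needed, are in the scene too. Of the things like the electrode, leave any that is purple; of the rest the larger one is meant.

How it is judged:
On the way, in this order (a step that is already met when the one before it is completed fails the run):
1. with the lever squeezed, the front jaw is slid up until the block is trapped between both faces (value of joint lever above 0.06 rad and contact force between each of jaw_face, rear_face and electrode above 1 N), for 0.1 s.
2. the lever is let go with the jaw still up against the block (within 3 mm) (value of joint lever below 0.03 rad and x of jaw_face in the frame of rear_face above -0.04 m and contact force between the fingers and lever below 0.5 N), for 0.2 s.
3. the screw is tightened until the block is held with at least 55 N (contact force between jaw_face and electrode above 55 N and contact force between rear_face and electrode above 50 N), for 0.2 s.
At the end, for the whole second after the job is handed in: The block is clamped between the two rubber faces with 55 to 105 N, upright and square to the jaws within 0.05 rad, still down on the guide rods within 5 mm, at rest; the lever is back at rest (below 0.03 rad) (all of step 3 and contact force between jaw_face and electrode below 105 N and value of joint lever below 0.03 rad and angle between electrode's own z axis and vertical below 0.05 rad and angle between the x axis of electrode and the x axis of vise, either way round below 0.05 rad and z of electrode in the frame of vise between 0.107 and 0.117 m and linear speed of electrode below 0.01 m/s); the robot touches nothing.
It fails at once if the jaw is rammed into the block: more than 18 N on it while the lever is squeezed (value of joint lever above 0.06 rad and contact force between jaw_face and electrode above 18 N).
It fails at once if the block is crushed: clamped with more than 120 N (contact force between jaw_face and electrode above 120 N).
It fails at once if the electrode is tipped by more than 0.3 rad (angle between electrode's own z axis and vertical above 0.3 rad).
It fails at once if a bystander is moved by more than 25 mm (distance of any of wand, brass_weight, magnifier from where it was at the start of the episode above 0.025 m).
It also fails if it takes over 66 s, if anything falls off the work surface, if the arm or the gripper's body presses on something with over 40 N, if the wrist force passes 120 N, or if a joint passes its speed limit or range.

### The arm

A 6-joint arm with a two-finger parallel gripper is mounted at the origin on the work surface. World frame = base frame: x ahead of the robot, y to its left, z up, the work surface at z = 0. Lengths are in m, angles in rad, forces in N, time in s.
With the tool pointing down it reaches from about 0.375 to 0.9 m from the base axis. Payload 3.1 kg.
Tool frame: the origin (TCP) lies at the very end of the fingers, on their centre line; the grasp point (between the pads) lies 19 mm behind it (manip.hold_point_z is the distance from the TCP to the grasp point, in m); y points along the fingers, z is the direction in which the jaws open and shut, and the axes are right-handed (so a half turn about y gives the same grasp; the last joint's range is limited). The gripper opens to 85 mm and grips with 20 to 120 N. Pads are 22 mm wide; open, the fingers measure 114 mm over their backs; the gripper's body (76 mm by 85 mm) begins 54 mm behind the grasp point. The pads swing forward as they close: fully open they stand 13 mm farther back than shut.
Start: joints at [-1.401, 0.527, 1.433, -0, 1.181, -0.178], TCP at [0.213, -0.588, 0.231] pointing down, gripper open.
Joint ranges: [-3.08, 3.08], [-0.75, 2.2], [0.22, 2.44], [-1.43, 4.57], [0, 2.65], [-2.85, 2.85]. Speed limits (rad/s): [2.79, 2.79, 3.14, 3.14, 3.14, 3.14].

### API

Orientations are given as a unit quaternion [x, y, z, w].
In Python, from station import manip, eyes, workorder gives the robot as it stands. The module is installed in compiled form; this text tells all that it offers.
- The arm moves only by the shell command python3 -m jog 'ROWS' [OPENING] [FORCE]. ROWS is JSON, a list of rows, each a list of 2 entries, a list of its own where there are three numbers: the shift along the tool's x, y, z in cm, then the turn about the tool's y in rad. A call has 1 to 20 rows; each row is the pose to reach, as a shift and turn from the pose commanded when the call began, along the tool's axes at that moment; what a row does not reach only later rows make up. A row lasts 1/12 s, in which the tool goes at most 41.7 mm and 7.16 degrees, less where a joint would pass 70% of its speed; a pose out of reach is approached as far as the arm can. A call with a gripper value outside its range is refused whole. OPENING is the finger opening in cm, from 0 to 8.54, set as the call begins (- or left out, the last holds). The fingers move at their own pace and stop on an object; FORCE is the grip in N (left out, the last holds). Time passes only in rows, so rows that repeat a pose let the fingers close. It gives the time, the measured TCP pose, the force and the opening at its end, in the units of the state.
- manip.sense(): the state, without advancing time (a new reading comes with each control period).
- eyes.snapshot(name): name is "side" or "top"; returns a dict with "frame" (400x640x3 uint8, red, green, blue), "vfov" (degrees; the focal length in pixels is half the picture's height over the tangent of half this angle, whatever the lens; pixels are square), "cx", "cy" (the principal point, pixels), "k1" (the pictures are not rectified: a ray, as slopes to the right and down, at radius r is drawn at 1 + k1 r^2 times it, then the intrinsics apply), "rvec" (rotation vector, rad) and "tvec" (3), from world to camera coordinates, as OpenCV has them. Camera axes: x right, y down, z forward; pixel columns grow to the right and rows downward; lengths in m; the calibration is good to about 2 mm. A picture is of the moment at which its call begins. There is no depth.
- workorder.sign_off(): hands the job in, once; it reports no verdict.
The state is a dict: "t": time; "q": joint angles; "qd": joint speeds; "tau": joint torques, N m; "tcp_pos": TCP position; "tool_rot": TCP orientation; "force": force on the tool from outside, world axes, zero at the start; "ft_torque": the same for the moment, N m; "finger_gap": opening from 0.0 (shut) to 1.0 (fully open).
Only numpy, scipy, OpenCV 4.12 (cv2) and the standard library are available. Lean on these libraries where they do the work, as an engineer would, in place of code of your own. Each camera call takes 0.05 s, during which the arm holds its last target. There are 200 camera calls.

## Working session

There is one attempt and no reset: what is moved stays moved. The work goes in short steps, Python scripts to look and compute and a shell command to move; the robot and the scene stay as the last step left them, time stands still between calls to the robot, and variables do not carry over. Pictures are saved under pics/ and viewed, about 8 in all and at most 12, crops included, and the job is handed in when it is done.

```bash
mkdir -p pics
cat > h.py <<'E'
import numpy as np,cv2,json
from station import manip,eyes,workorder
from scipy.spatial.transform import Rotation as R
def snap(n,save=None):
    s=eyes.snapshot(n)
    s['Rm']=cv2.Rodrigues(np.array(s['rvec'],float))[0];s['t']=np.array(s['tvec'],float).ravel()
    h,w=s['frame'].shape[:2];s['f']=h/2/np.tan(np.radians(s['vfov'])/2)
    if save: cv2.imwrite(save,s['frame'][:,:,::-1])
    return s
def ray(s,u,v):
    d=np.array([(u-s['cx'])/s['f'],(v-s['cy'])/s['f']]);x=d.copy()
    for _ in range(20): x=d/(1+s['k1']*(x@x))
    return -s['Rm'].T@s['t'], s['Rm'].T@np.array([x[0],x[1],1])
def onz(s,u,v,z):
    o,d=ray(s,u,v);return o+d*(z-o[2])/d[2]
def proj(s,p):
    c=s['Rm']@np.array(p,float)+s['t'];x=c[:2]/c[2];x=x*(1+s['k1']*(x@x));return x*s['f']+[s['cx'],s['cy']]
def tri(s1,p1,s2,p2):
    o,d=ray(s1,*p1);q,e=ray(s2,*p2);A=np.c_[d,-e];k=np.linalg.lstsq(A,q-o,rcond=None)[0]
    a=o+k[0]*d;b=q+k[1]*e;return (a+b)/2,np.linalg.norm(a-b)
E
python3 - <<'E'
from h import *
for n in('side','top'):
    s=snap(n,f'pics/{n}0.png');print(n,-s['Rm'].T@s['t'],s['Rm'][2],s['f'],s['k1'])
st=manip.sense();print(st, manip.hold_point_z);print(R.from_quat(st['tool_rot']).as_matrix())
E
```

```text
side [0.34863111 0.99020576 0.82989611] [ 0.17410696 -0.81979983 -0.54554102] 451.9171860032428 0.02047688580370132
top [ 0.37781755 -0.03381604  1.14060807] [ 0.19423703 -0.0256333  -0.98061966] 376.5725657685421 0.01606424342571048
{'t': 0.1, 'q': array([-1.40151070e+00,  5.28375912e-01,  1.43377309e+00, -6.85345530e-06,
        1.18140106e+00, -1.78511529e-01]), 'qd': array([-0.00173694, -0.00099784, -0.0039435 ,  0.00011138, -0.00106871,
        0.00200274]), 'tau': array([ 3.20287172e-04, -4.43303633e+01, -1.78586680e+01, -2.76778874e-04,
        3.90691464e-03, -1.08534374e-05]), 'tcp_pos': array([ 0.21292639, -0.58692785,  0.23043015]), 'tool_rot': array([-0.12234594,  0.69713355, -0.69574944,  0.12234784]), 'force': array([-0.76660794,  0.06096553,  0.42841963]), 'ft_torque': array([-0.00283386,  0.03598461, -0.00513241]), 'finger_gap': 1.0049873488083785} 0.0187
[[-9.40124952e-01 -3.36030822e-04  3.40829812e-01]
 [-3.40829807e-01  1.92836185e-03 -9.40123037e-01]
 [-3.41332890e-04 -9.99998084e-01 -1.92743041e-03]]
```

View pics/side0.png

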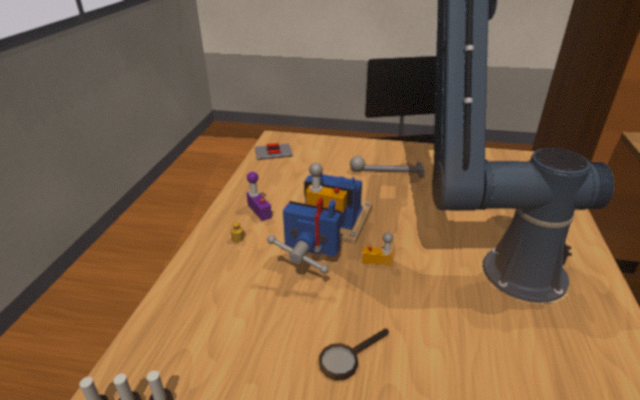

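View pics/top0.png

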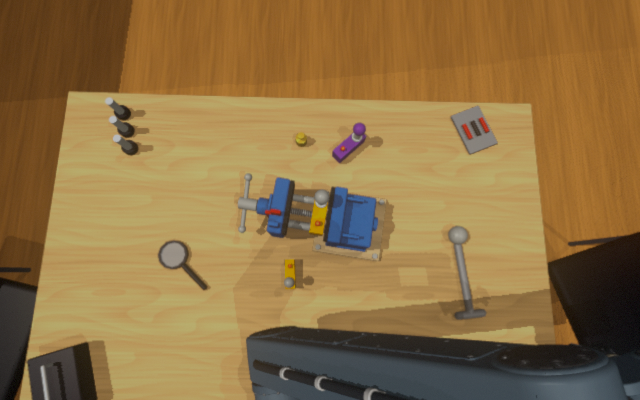

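Candidates for the electrode, by top-view pixel: a yellow block in the vise (319,215), a small yellow one on the table (290,270), and a purple one (350,145). The purple one is ruled out, and the larger of the other two is the one in the vise. I'll check that in a close crop.

Run:
```python
from h import *
a=cv2.imread('pics/top0.png')[165:270,230:395];b=cv2.imread('pics/side0.png')[150:285,250:400]
a=cv2.resize(a,None,fx=4.8,fy=4.8,interpolation=cv2.INTER_CUBIC)
cv2.imwrite('pics/c1.png',a)
b=cv2.resize(b,None,fx=4.4,fy=4.4,interpolation=cv2.INTER_CUBIC)
cv2.imwrite('pics/c2.png',b)
```

```text
(no output)
```

View pics/c1.png

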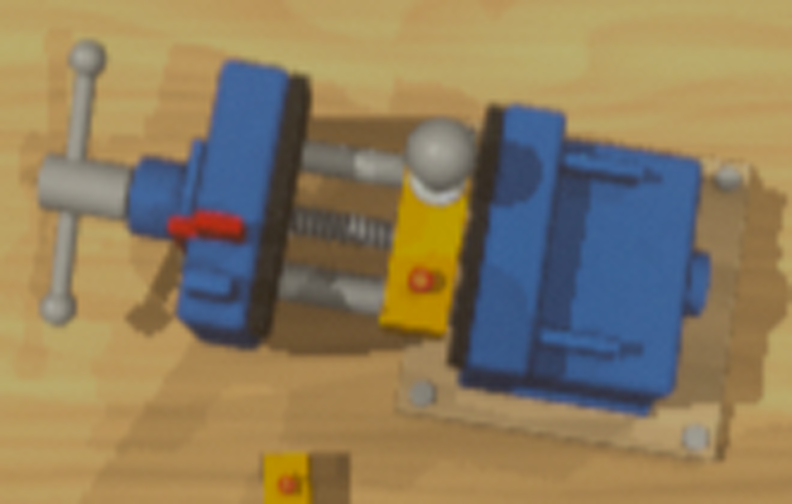

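View pics/c2.png

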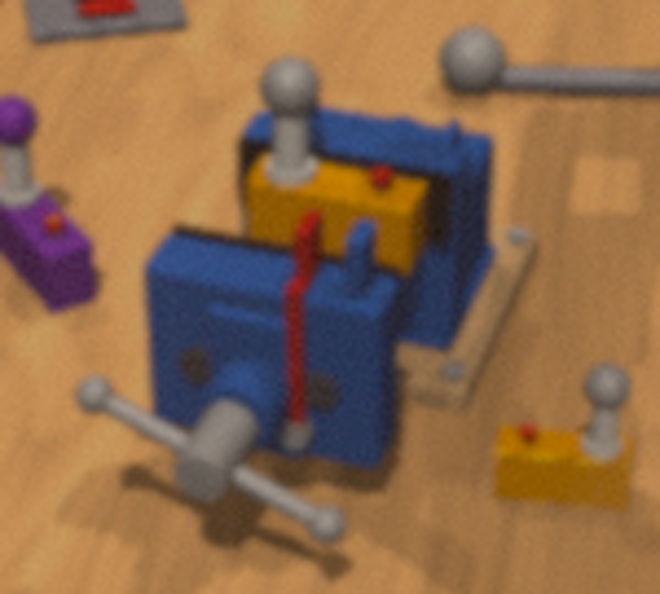

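The crops confirm it: the yellow block with its ball sits between the jaws. In c1 the T-handle balls are at (88,58) and (58,305), and the red paddle is at about (215,224). Now to measure.

```bash
cat > m.py <<'E'
from h import *
T=snap('top');S=snap('side')
c1=lambda u,v:(230+(u+.5)/4.8-.5,165+(v+.5)/4.8-.5)
c2=lambda u,v:(250+(u+.5)/4.4-.5,150+(v+.5)/4.4-.5)
a,ea=tri(T,c1(88,58),S,c2(94,393));b,eb=tri(T,c1(58,305),S,c2(327,522))
print('balls',a,ea,b,eb,'mid',(a+b)/2,'len',np.linalg.norm(a-b))
F=[onz(T,*c1(*p),.164) for p in((310,80),(268,345))];Rr=[onz(T,*c1(*p),.164) for p in((488,108),(450,366))]
for n,E in(('front',F),('rear',Rr)):
    d=E[0]-E[1];print(n,E,'len',np.linalg.norm(d),'yaw(y axis)',np.arctan2(d[1],d[0]),'mid',(E[0]+E[1])/2)
d=a-b;print('bar yaw',np.arctan2(d[1],d[0]))
P=[onz(T,*c1(*p),.162) for p in((410,185),(470,190),(445,333),(382,325))]
print('block',P)
t,e=tri(T,c1(230,222),S,c2(312,218));print('paddle top',t,e)
t,e=tri(T,c1(215,280),S,c2(362,228));print('rest top',t,e)
E
python3 m.py
```

```text
balls [0.64601484 0.14388174 0.12960653] 0.0019439591720346288 [0.50895812 0.16359804 0.07369915] 0.00031358353368602927 mid [0.57748648 0.15373989 0.10165284] len 0.14932820278563239
front [array([0.62577309, 0.01447702, 0.164     ]), array([0.4780583 , 0.03321595, 0.164     ])] len 0.14889864658046628 yaw(y axis) -0.1261848269901793 mid [0.5519157  0.02384648 0.164     ]
rear [array([ 0.61167011, -0.08465574,  0.164     ]), array([ 0.46818331, -0.06514202,  0.164     ])] len 0.14480761820455557 yaw(y axis) -0.1351673832547998 mid [ 0.53992671 -0.07489888  0.164     ]
bar yaw -0.14287488563488
block [array([ 0.56771499, -0.04201877,  0.162     ]), array([ 0.56549108, -0.07515397,  0.162     ]), array([ 0.48621692, -0.06228948,  0.162     ]), array([ 0.4900466 , -0.02802859,  0.162     ])]
paddle top [0.53854196 0.05245609 0.20271896] 0.000340102055871117
rest top [0.50788746 0.0590867  0.20386174] 0.0009268183071724438
```

```bash
cat >> h.py <<'E'
c1=lambda u,v:(230+(u+.5)/4.8-.5,165+(v+.5)/4.8-.5)
def rel(target,st=None):
    st=st or manip.sense();M=R.from_quat(st['tool_rot']).as_matrix();return np.round(M.T@(np.array(target)-st['tcp_pos'])*100,2)
E
python3 - <<'E'
from h import *
T=snap('top')
for p in((213,267),(213,288),(213,210)): print(p,onz(T,*c1(*p),.205))
L=onz(T,*c1(213,267),.205)
print(rel([L[0],L[1],.30]))
E
```

```text
(213, 267) [0.51406786 0.06022074 0.205     ]
(213, 288) [0.50305901 0.05981535 0.205     ]
(213, 210) [0.5442047  0.06132789 0.205     ]
[-50.37  -6.86 -50.62]
```

```bash
python3 -m jog '[[[-2,-4,-2],-0.1],[[-5,-6.9,-5],-0.2],[[-50.4,-6.9,-50.6],-1.088],[[-50.4,-6.9,-50.6],-1.088],[[-50.4,-6.9,-50.6],-1.088],[[-50.4,-6.9,-50.6],-1.088],[[-50.4,-6.9,-50.6],-1.088],[[-50.4,-6.9,-50.6],-1.088],[[-50.4,-6.9,-50.6],-1.088],[[-50.4,-6.9,-50.6],-1.088],[[-50.4,-6.9,-50.6],-1.088],[[-50.4,-6.9,-50.6],-1.088],[[-50.4,-6.9,-50.6],-1.088],[[-50.4,-6.9,-50.6],-1.088],[[-50.4,-6.9,-50.6],-1.088],[[-50.4,-6.9,-50.6],-1.088],[[-50.4,-6.9,-50.6],-1.088],[[-50.4,-6.9,-50.6],-1.088],[[-50.4,-6.9,-50.6],-1.088],[[-50.4,-6.9,-50.6],-1.088]]' 7
python3 - <<'E'
from h import *
st=manip.sense();print(st['q'],R.from_quat(st['tool_rot']).as_matrix(),rel([.5141,.0602,.30]))
E
```

```text
t: 1.92
tcp_pos: [0.5145, 0.0614, 0.3001]
tool_rot: [-0.466, 0.532, -0.532, 0.466]
force: [-0.3, 0.4, -0.5]
finger_gap: 0.818
[-9.68853912e-02  3.02891512e-01  1.60929912e+00 -3.77223732e-04
  1.22973654e+00  3.44463591e-02] [[-1.30829323e-01 -3.67313022e-04  9.91404838e-01]
 [-9.91404838e-01 -3.21471900e-04 -1.30829442e-01]
 [ 3.66764155e-04 -9.99999881e-01 -3.22097956e-04]] [ 0.13  0.01 -0.03]
```

```bash
python3 -m jog '[[[0,2,0.5],0],[[0,4,0.5],0],[[0,6,0.5],0],[[0,8,0.5],0],[[0,9,0.5],0],[[0,10,0.5],0],[[0,11,0.5],0],[[0,11.6,0.5],0],[[0,11.6,0.5],0]]' 8.5
python3 - <<'E'
from h import *
s=snap('side');t=snap('top')
a=cv2.resize(s['frame'][150:250,290:390],(540,540),interpolation=cv2.INTER_CUBIC)
L=proj(s,[.5141,.0602,.188]);print(L)
b=t['frame'][165:265,240:340]
b=cv2.resize(b,None,fx=2.6,fy=5.4)
cv2.imwrite('pics/c3.png',np.hstack([a,b])[:,:,::-1])
E
```

```text
t: 2.67
tcp_pos: [0.5188, 0.059, 0.1834]
tool_rot: [-0.465, 0.533, -0.532, 0.465]
force: [0.2, 0.2, -0.5]
finger_gap: 0.995
[329.51708925 206.68635971]
```

View pics/c3.png

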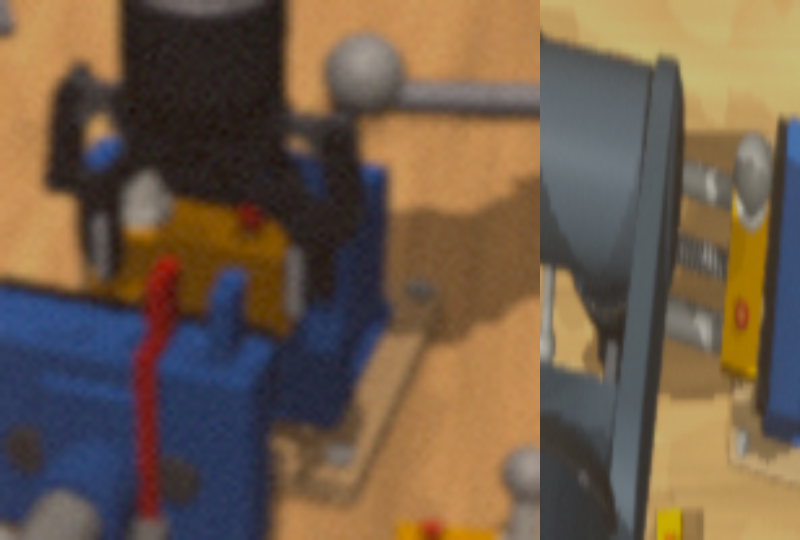

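```bash
python3 -m jog '[[[0,0.4,-0.4],0],[[0,0.8,-0.8],0],[[0,1.1,-0.8],0],[[0,1.1,-0.8],0],[[0,1.1,-0.8],0]]'; python3 -m jog '[[[0,0,0],0],[[0,0,0],0],[[0,0,0],0],[[0,0,0],0],[[0,0,0],0],[[0,0,0],0],[[0,0,0],0],[[0,0,0],0]]' 1.8 40;  python3 -m jog '[[[0,0,0],0],[[0,0,0],0],[[0,0,0],0],[[0,0,0],0]]'
```

```text
t: 3.18
tcp_pos: [0.5113, 0.0604, 0.1732]
tool_rot: [-0.465, 0.533, -0.533, 0.465]
force: [0.0, -0.1, 0.1]
finger_gap: 0.999
t: 3.85
tcp_pos: [0.5122, 0.06, 0.1761]
tool_rot: [0.464, -0.532, 0.534, -0.466]
force: [-4.4, -1.5, 16.6]
finger_gap: 0.263
t: 4.18
tcp_pos: [0.5122, 0.06, 0.1761]
tool_rot: [0.464, -0.532, 0.534, -0.466]
force: [-4.8, 0.2, 17.7]
finger_gap: 0.261
```

```bash
python3 -m jog '[[[0,-0.1,0],0],[[0,-0.2,0],0],[[0,-0.3,0],0],[[0,-0.3,0],0]]'
```

```text
t: 4.52
tcp_pos: [0.5121, 0.0601, 0.1762]
tool_rot: [0.465, -0.532, 0.533, -0.465]
force: [0.3, -1.1, -2.1]
finger_gap: 0.261
```

```bash
python3 -m jog '[[[0.1,0,0],0],[[0.3,0,0],0],[[0.6,0,0],0],[[0.9,0,0],0],[[1.2,0,0],0],[[1.5,0,0],0],[[1.8,0,0],0],[[2.1,0,0],0],[[2.4,0,0],0],[[2.7,0,0],0],[[3.0,0,0],0],[[3.3,0,0],0],[[3.6,0,0],0],[[3.8,0,0],0],[[3.9,0,0],0],[[4.0,0,0],0],[[4.0,0,0],0]]'
python3 - <<'E'
from h import *
s=snap('side');t=snap('top')
a=cv2.resize(s['frame'][150:250,270:390],(600,500),interpolation=cv2.INTER_CUBIC)
b=cv2.resize(t['frame'][165:265,270:350],(200,500))
cv2.imwrite('pics/c4.png',np.hstack([a,b])[:,:,::-1])
E
```

```text
t: 5.93
tcp_pos: [0.5066, 0.0215, 0.1762]
tool_rot: [-0.464, 0.533, -0.533, 0.466]
force: [2.4, 4.2, -4.3]
finger_gap: 0.26
```

View pics/c4.png

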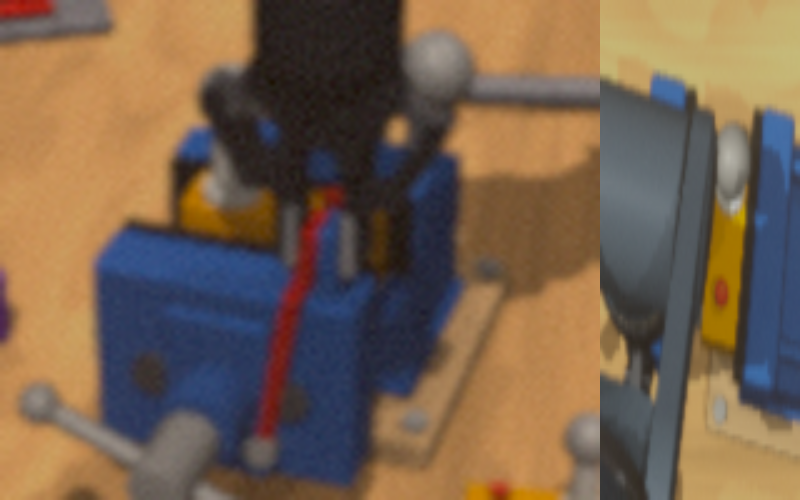

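```bash
python3 -m jog '[[[0.07,0,0],0],[[0.14,0,0],0],[[0.21,0,0],0],[[0.28,0,0],0],[[0.35,0,0],0],[[0.42,0,0],0],[[0.49,0,0],0],[[0.56,0,0],0],[[0.63,0,0],0],[[0.7,0,0],0],[[0.77,0,0],0],[[0.84,0,0],0],[[0.91,0,0],0],[[0.98,0,0],0],[[1.05,0,0],0],[[1.12,0,0],0],[[1.19,0,0],0],[[1.26,0,0],0]]'
python3 - <<'E'
from h import *
st=manip.sense();print((R.from_quat(st['tool_rot']).as_matrix().T@st['force']).round(2))
t=snap('top');s=snap('side')
a=cv2.resize(s['frame'][150:250,270:390],(480,400),interpolation=cv2.INTER_CUBIC)
b=cv2.resize(t['frame'][185:265,290:350],(300,400),interpolation=cv2.INTER_CUBIC)
cv2.imwrite('pics/c5.png',np.hstack([a,b])[:,:,::-1])
E
```

```text
t: 7.53
tcp_pos: [0.5049, 0.0093, 0.1762]
tool_rot: [-0.464, 0.533, -0.532, 0.466]
force: [2.1, 5.5, -2.8]
finger_gap: 0.257
[-5.75  2.83  1.36]
```

View pics/c5.png

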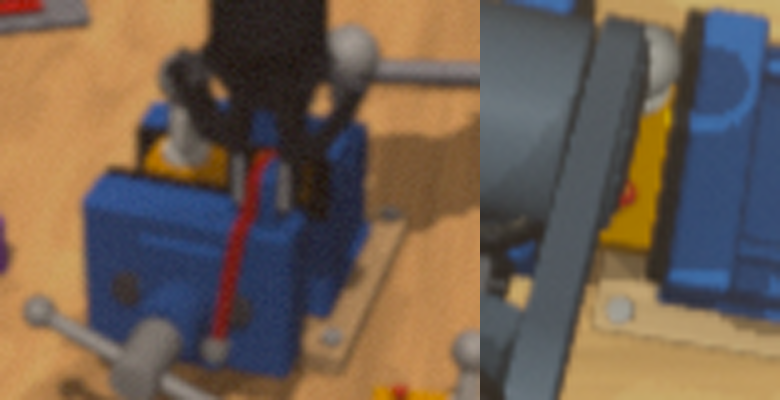

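```bash
python3 -m jog '[[[0.06,0,0],0],[[0.12,0,0],0],[[0.18,0,0],0],[[0.24,0,0],0],[[0.3,0,0],0],[[0.36,0,0],0]]'; python3 -m jog '[[[0.06,0,0],0],[[0.12,0,0],0],[[0.18,0,0],0],[[0.24,0,0],0]]'
```

```text
t: 8.13
tcp_pos: [0.5043, 0.0058, 0.1762]
tool_rot: [-0.464, 0.533, -0.532, 0.466]
force: [2.3, 4.6, -2.5]
finger_gap: 0.257
t: 8.47
tcp_pos: [0.504, 0.0034, 0.1762]
tool_rot: [-0.464, 0.533, -0.532, 0.466]
force: [1.9, 5.9, -2.5]
finger_gap: 0.259
```

```bash
python3 -m jog '[[[0.06,0,0],0],[[0.12,0,0],0],[[0.18,0,0],0],[[0.24,0,0],0]]'
```

```text
t: 8.8
tcp_pos: [0.5037, 0.001, 0.1762]
tool_rot: [-0.464, 0.533, -0.532, 0.466]
force: [1.8, 4.9, -2.9]
finger_gap: 0.261
```

```bash
python3 -m jog '[[[0.05,0,0],0],[[0.1,0,0],0],[[0.15,0,0],0],[[0.2,0,0],0]]'
```

```text
t: 9.13
tcp_pos: [0.5034, -0.001, 0.1762]
tool_rot: [-0.464, 0.533, -0.532, 0.466]
force: [2.4, 5.6, -3.1]
finger_gap: 0.26
```

```bash
python3 -m jog '[[[0.05,0,0],0],[[0.1,0,0],0],[[0.15,0,0],0]]'
```

```text
t: 9.38
tcp_pos: [0.5032, -0.0024, 0.1762]
tool_rot: [-0.464, 0.533, -0.532, 0.466]
force: [2.3, 4.7, -2.3]
finger_gap: 0.258
```

```bash
python3 -m jog '[[[0.04,0,0],0],[[0.08,0,0],0],[[0.12,0,0],0]]'
```

```text
t: 9.63
tcp_pos: [0.5031, -0.0031, 0.1762]
tool_rot: [-0.463, 0.534, -0.532, 0.466]
force: [2.5, 8.9, -2.0]
finger_gap: 0.26
```

```bash
python3 -m jog '[[[0.02,0,0],0],[[0.04,0,0],0],[[0.04,0,0],0]]'
```

```text
t: 9.88
tcp_pos: [0.5031, -0.0031, 0.1762]
tool_rot: [-0.463, 0.534, -0.532, 0.466]
force: [2.9, 7.8, -3.0]
finger_gap: 0.255
```

```bash
python3 -m jog '[[[0.03,0,0],0],[[0.05,0,0],0],[[0.05,0,0],0]]'
```

```text
t: 10.13
tcp_pos: [0.5031, -0.0031, 0.1762]
tool_rot: [-0.463, 0.534, -0.532, 0.466]
force: [3.1, 9.8, -2.4]
finger_gap: 0.262
```

```bash
python3 -m jog '[[[0.03,0,0],0],[[0.05,0,0],0],[[0.05,0,0],0]]'; python3 -m jog '[[[0.02,0,0],0],[[0.04,0,0],0],[[0.04,0,0],0],[[0.04,0,0],0]]'
python3 - <<'E'
from h import *
t=snap('top');s=snap('side')
a=cv2.resize(s['frame'][150:250,270:390],(480,400),interpolation=cv2.INTER_CUBIC)
b=cv2.resize(t['frame'][185:265,290:350],(300,400),interpolation=cv2.INTER_CUBIC)
cv2.imwrite('pics/c6.png',np.hstack([a,b])[:,:,::-1])
E
```

```text
t: 10.38
tcp_pos: [0.5031, -0.0032, 0.1762]
tool_rot: [-0.463, 0.534, -0.532, 0.466]
force: [2.8, 10.9, -1.8]
finger_gap: 0.258
t: 10.72
tcp_pos: [0.5031, -0.0032, 0.1762]
tool_rot: [-0.462, 0.534, -0.532, 0.466]
force: [3.6, 11.8, -3.2]
finger_gap: 0.259
```

View pics/c6.png

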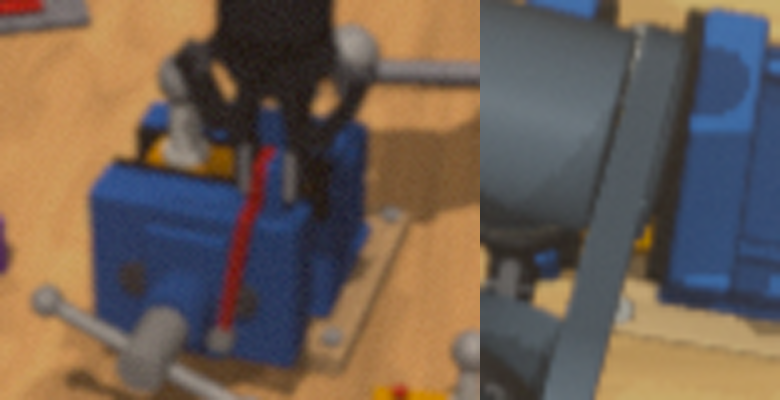

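```bash
python3 -m jog '[[[0,0,0],0],[[0,0,0],0],[[0,0,0.2],0],[[0,0,0.4],0],[[0,0,0.5],0],[[0,0,0.5],0],[[0,0,0.5],0],[[0,0,0.5],0]]' 8.5; python3 -m jog '[[[0,-2,0],0],[[0,-4,0],0],[[0,-7,0],0],[[0,-10,0],0],[[-2,-13,0],0],[[-4,-13,0],0],[[-8,-13,0],0],[[-12,-13,0],0],[[-16,-13,0],0],[[-18,-13,0],0],[[-18,-13,0],0],[[-18,-13,0],0]]'
python3 - <<'E'
from h import *
t=snap('top');s=snap('side')
print(manip.sense()['force'])
a=cv2.resize(s['frame'][160:280,260:380],(400,400),interpolation=cv2.INTER_CUBIC)
b=cv2.resize(t['frame'][165:265,230:330],(400,400),interpolation=cv2.INTER_CUBIC)
cv2.imwrite('pics/c7.png',np.hstack([a,b])[:,:,::-1])
E
```

```text
t: 11.48
tcp_pos: [0.5066, -0.0072, 0.1762]
tool_rot: [-0.466, 0.533, -0.532, 0.465]
force: [0.4, 0.2, -0.1]
finger_gap: 0.993
t: 12.48
tcp_pos: [0.5309, 0.1719, 0.306]
tool_rot: [-0.466, 0.532, -0.532, 0.465]
force: [-0.0, 0.7, -0.7]
finger_gap: 0.995
[0.12738987 0.24647284 0.29662047]
```

View pics/c7.png

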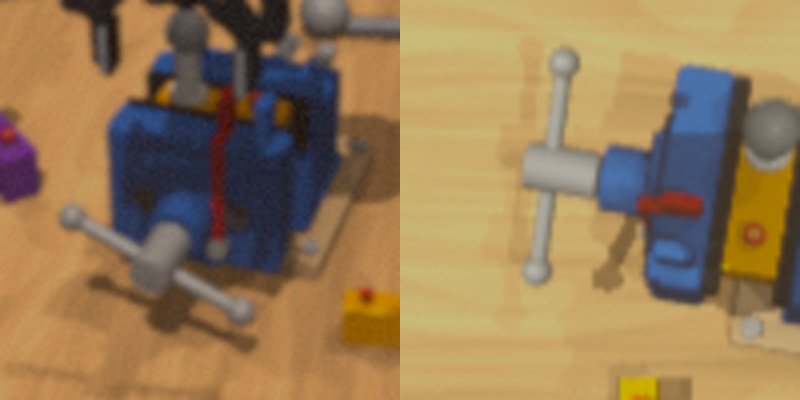

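Run:
```python
from h import *
T=snap('top');S=snap('side')
t4=lambda u,v:(230+(u+.5)/4-.5,165+(v+.5)/4-.5)
s3=lambda u,v:(260+(u+.5)/3.3333-.5,160+(v+.5)/3.3333-.5)
a,ea=tri(T,t4(164,62),S,s3(72,215));b,eb=tri(T,t4(136,271),S,s3(242,310))
print(a,ea,b,eb,'mid',(a+b)/2,'len',np.linalg.norm(a-b));d=a-b
print('yaw',np.arctan2(d[1],d[0]),'theta from up',np.arctan2(np.hypot(*d[:2]),d[2]))
print(manip.sense()['q'].round(2),rel([a[0],a[1],.30]),rel(a))
```

```text
[0.63691499 0.08103025 0.13112049] 0.001587572227416357 [0.49845465 0.10133361 0.07390345] 0.0008734476604684313 mid [0.56768482 0.09118193 0.10251197] len 0.15118625611067804
yaw -0.1455990288076972 theta from up 1.1826708226299276
[ 0.11  0.36  1.51 -0.    1.28  0.25] [ 7.36  0.62 11.67] [ 7.35 17.51 11.68]
```

```bash
python3 -m jog '[[[2,0,2],-0.12],[[4,0,4],-0.24],[[7.4,0,8],-0.36],[[7.4,0,11.6],-0.48],[[7.4,0,11.6],-0.6],[[7.4,0,11.6],-0.72],[[7.4,0,11.6],-0.84],[[7.4,2,11.6],-0.96],[[7.4,4,11.6],-1.08],[[7.4,6,11.6],-1.2],[[7.4,8,11.6],-1.32],[[7.4,10,11.6],-1.44],[[7.4,11,11.6],-1.571],[[7.4,11,11.6],-1.571],[[7.4,11,11.6],-1.571],[[7.4,11,11.6],-1.571]]' 5
python3 - <<'E'
from h import *
st=manip.sense();print(st['tcp_pos'],st['force'],R.from_quat(st['tool_rot']).as_matrix().round(3),rel([.6364,.0817,.1285-.0187]))
t=snap('top');s=snap('side');print(proj(s,[.6364,.0817,.1285]))
a=cv2.resize(s['frame'][150:270,240:360],(400,400),interpolation=cv2.INTER_CUBIC)
b=cv2.resize(t['frame'][145:245,220:320],(400,400),interpolation=cv2.INTER_CUBIC)
cv2.imwrite('pics/c8.png',np.hstack([a,b])[:,:,::-1])
E
```

```text
t: 14.02
tcp_pos: [0.6372, 0.0813, 0.1973]
tool_rot: [0.705, -0.048, 0.05, -0.705]
force: [0.0, -0.8, -0.2]
finger_gap: 0.587
[0.63724248 0.08133627 0.19732575] [ 0.0258306  -0.81626361 -0.19858718] [[ 0.99   0.002  0.138]
 [-0.138 -0.     0.99 ]
 [ 0.002 -1.     0.   ]] [-0.1   8.75  0.02]
[281.72157517 225.21081695]
```

View pics/c8.png

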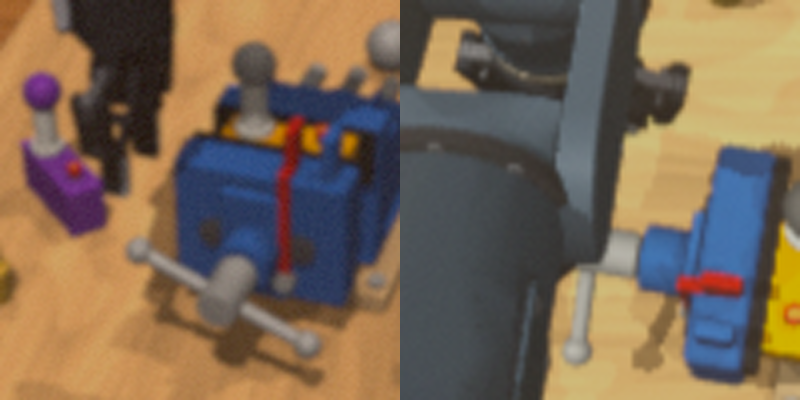

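```bash
python3 -m jog '[[[-0.1,2,0],0],[[-0.1,4,0],0],[[-0.1,5.5,0],0],[[-0.1,6.8,0],0],[[-0.1,7.8,0],0],[[-0.1,8.4,0],0],[[-0.1,8.7,0],0],[[-0.1,8.7,0],0],[[-0.1,8.7,0],0]]'; python3 -m jog '[[[0,0,0],0],[[0,0,0],0],[[0,0,0],0],[[0,0,0],0],[[0,0,0],0],[[0,0,0],0],[[0,0,0],0]]' 1.8 40
python3 - <<'E'
from h import *
s=snap('side');print(proj(s,[.6364,.0817,.1285]))
a=cv2.resize(s['frame'][160:280,240:360],(500,500),interpolation=cv2.INTER_CUBIC)
cv2.imwrite('pics/c9.png',a[:,:,::-1])
E
```

```text
t: 14.87
tcp_pos: [0.6361, 0.0823, 0.11]
tool_rot: [-0.705, 0.047, -0.048, 0.706]
force: [0.2, -0.3, -0.2]
finger_gap: 0.588
t: 15.45
tcp_pos: [0.6359, 0.0807, 0.1102]
tool_rot: [0.706, -0.047, 0.048, -0.705]
force: [-0.6, -4.6, 2.6]
finger_gap: 0.228
[281.72157517 225.21081695]
```

View pics/c9.png

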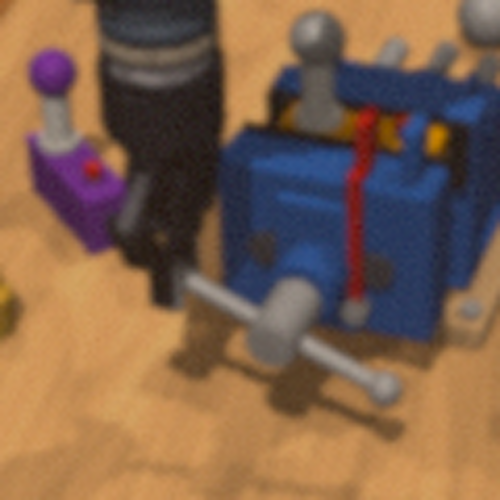

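```bash
python3 -m jog '[[[0,0,-0.08],0],[[0,0,-0.15],0],[[-0.16,-0.34,-0.15],0],[[-0.32,-0.68,-0.15],0],[[-0.51,-1.0,-0.15],0],[[-0.71,-1.32,-0.15],0],[[-0.71,-1.32,-0.15],0],[[-0.71,-1.32,-0.15],0]]'
python3 - <<'E'
from h import *
st=manip.sense();M=R.from_quat(st['tool_rot']).as_matrix();print((M.T@st['force']).round(2),(M.T@st['ft_torque']).round(2),rel([.6359,.0807,.1102]))
E
```

```text
t: 16.17
tcp_pos: [0.6282, 0.0816, 0.1231]
tool_rot: [0.706, -0.048, 0.048, -0.705]
force: [1.3, -3.8, 0.2]
finger_gap: 0.231
[ 1.83 -0.23 -3.6 ] [-0.66  0.14 -0.38] [0.78 1.29 0.01]
```

```bash
cat >> h.py <<'E'
def theta(C=np.array([.5677,.0912,.1]),vy=np.array([.9906,-.1366,0])):
    """score bar angle by greyness of the two end-ball... uses ball_b half only, side view"""
    s=snap('side');hsv=cv2.cvtColor(s['frame'],cv2.COLOR_RGB2HSV)
    g=((hsv[...,1]<60)&(hsv[...,2]>95)).astype(np.float32);g=cv2.GaussianBlur(g,(0,0),1.2)
    th=np.arange(-1.2,1.6,.02);sc=[]
    for a in th:
        v=0
        for r in (.035,.045,.055,.065,.073,.078):
            u=proj(s,C-r*(np.sin(a)*vy+np.cos(a)*np.array([0,0,1])));v+=cv2.getRectSubPix(g,(1,1),(float(u[0]),float(u[1])))[0,0]
        sc.append(v/6)
    sc=np.array(sc);i=sc.argsort()[::-1][:7];w=sc>0.85*sc.max();return th[i].round(2),sc[i].round(2),(th[w]*sc[w]).sum()/sc[w].sum()
E
python3 - <<'E'
from h import *
print(theta())
E
```

```text
(array([1.  , 0.98, 1.02, 0.96, 1.04, 0.94, 1.06]), array([0.86, 0.86, 0.85, 0.84, 0.82, 0.81, 0.78], dtype=float32), np.float64(0.9904345293897732))
```

```bash
python3 -m jog '[[[-0.21,-0.31,-0.1],0],[[-0.44,-0.60,-0.15],0],[[-0.69,-0.88,-0.16],0],[[-0.95,-1.15,-0.17],0],[[-1.23,-1.41,-0.18],0],[[-1.51,-1.66,-0.19],0],[[-1.81,-1.89,-0.2],0],[[-2.11,-2.10,-0.2],0],[[-2.43,-2.3,-0.21],0],[[-2.76,-2.48,-0.22],0],[[-3.1,-2.64,-0.22],0],[[-3.44,-2.79,-0.23],0],[[-3.79,-2.92,-0.23],0],[[-4.15,-3.03,-0.24],0],[[-4.51,-3.12,-0.24],0],[[-4.88,-3.20,-0.25],0],[[-5.25,-3.26,-0.26],0],[[-5.63,-3.3,-0.27],0]]'
python3 - <<'E'
from h import *
st=manip.sense();M=R.from_quat(st['tool_rot']).as_matrix();print((M.T@st['force']).round(2),rel([.5677,.0912,.1563]))
print(theta())
E
```

```text
t: 17.72
tcp_pos: [0.5706, 0.088, 0.1557]
tool_rot: [-0.705, 0.048, -0.046, 0.706]
force: [0.9, -0.5, 0.5]
finger_gap: 0.212
[ 0.94 -0.47 -0.36] [-0.33 -0.06  0.28]
(array([0.28, 0.3 , 0.26, 0.24, 0.32, 0.22, 0.34]), array([0.82, 0.82, 0.81, 0.78, 0.77, 0.71, 0.71], dtype=float32), np.float64(0.27987951327347393))
```

```bash
python3 -m jog '[[[0,0,0],0],[[0,0,0],0],[[0,-1.5,0],0],[[0,-3,0],0],[[0,-4.5,0],0],[[1.5,-4.5,0],0],[[3,-4.5,0],0],[[4.8,-4.5,0],0],[[4.8,-4.5,0],0]]' 3.5 30; python3 -m jog '[[[0,0,0],0],[[0,0,0],0],[[0,0,0],0],[[0,1.5,0],0],[[0,3,0],0],[[0,3.9,0],0],[[0,3.9,0],0],[[0,3.9,0],0]]' 0 30
python3 - <<'E'
from h import *
print(theta(),rel([.5677,.0912,.1563]))
s=snap('side');t=snap('top')
a=cv2.resize(s['frame'][170:270,250:350],(500,500),interpolation=cv2.INTER_CUBIC)
b=cv2.resize(t['frame'][150:250,220:280],(300,500),interpolation=cv2.INTER_CUBIC)
cv2.imwrite('pics/c10.png',np.hstack([a,b])[:,:,::-1])
E
```

```text
t: 18.52
tcp_pos: [0.6231, 0.079, 0.2012]
tool_rot: [0.706, -0.046, 0.05, -0.705]
force: [0.2, 0.1, -0.0]
finger_gap: 0.409
t: 19.18
tcp_pos: [0.6189, 0.0804, 0.1611]
tool_rot: [0.706, -0.048, 0.047, -0.705]
force: [-0.0, -1.0, 0.1]
finger_gap: 0.001
(array([0.28, 0.3 , 0.26, 0.24, 0.32, 0.22, 0.34]), array([0.82, 0.82, 0.81, 0.78, 0.77, 0.71, 0.71], dtype=float32), np.float64(0.2798794659237128)) [-5.3   0.55  0.38]
```

View pics/c10.png

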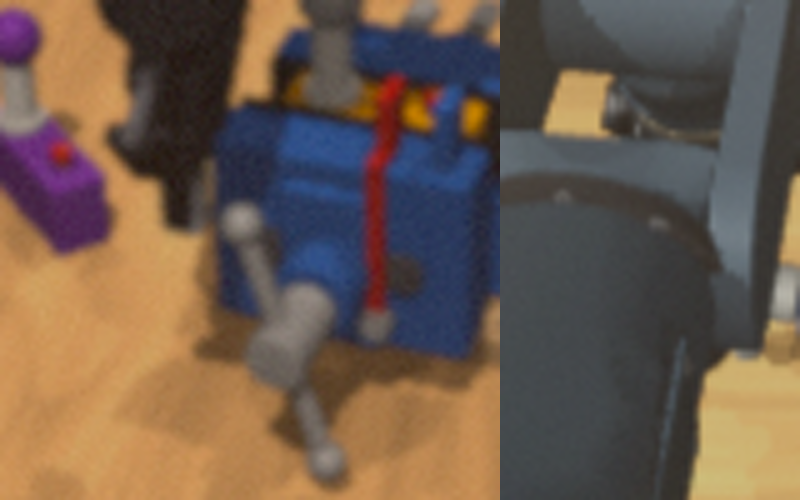

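```bash
python3 -m jog '[[[-0.4,0,0.1],0],[[-0.8,0,0.2],0],[[-1.2,-0.1,0.2],0],[[-1.6,-0.2,0.2],0],[[-2,-0.2,0.2],0],[[-2.4,-0.2,0.2],0],[[-2.8,-0.2,0.2],0],[[-3.1,-0.2,0.2],0],[[-3.4,-0.2,0.2],0]]'
python3 - <<'E'
from h import *
st=manip.sense();M=R.from_quat(st['tool_rot']).as_matrix();print((M.T@st['force']).round(2),rel([.5677,.0912,.1563]))
print(theta())
E
```

```text
t: 20.08
tcp_pos: [0.5875, 0.0866, 0.1647]
tool_rot: [0.706, -0.046, 0.049, -0.705]
force: [4.1, -0.0, 2.4]
finger_gap: -0.001
[ 4.09 -2.42  0.53] [-2.03  0.83  0.18]
(array([-0.02, -0.04, -0.06,  0.  , -0.08,  0.02, -0.1 ]), array([0.67, 0.66, 0.64, 0.63, 0.58, 0.57, 0.5 ], dtype=float32), np.float64(-0.03920868412440533))
```

```bash
python3 -m jog '[[[-0.4,0,0],0],[[-0.8,0,0],0],[[-1.2,0,0],0],[[-1.6,0.1,0],0],[[-2.0,0.2,0],0],[[-2.2,0.3,0],0],[[-2.4,0.3,0],0],[[-2.6,0.3,0],0]]'
python3 - <<'E'
from h import *
st=manip.sense();M=R.from_quat(st['tool_rot']).as_matrix();print((M.T@st['force']).round(2),rel([.5677,.0912,.1563]))
print(theta())
E
```

```text
t: 20.8
tcp_pos: [0.5603, 0.0903, 0.1598]
tool_rot: [0.706, -0.048, 0.048, -0.705]
force: [5.7, -1.2, -5.0]
finger_gap: -0.0
[ 5.85  4.98 -0.41] [0.72 0.35 0.19]
(array([-0.42, -0.44, -0.4 , -0.46, -0.38, -0.48, -0.36]), array([0.63, 0.62, 0.62, 0.57, 0.57, 0.49, 0.48], dtype=float32), np.float64(-0.4200240285902868))
```

```bash
python3 -m jog '[[[-0.25,0.1,0],0],[[-0.5,0.2,0],0],[[-0.75,0.35,0],0],[[-1.0,0.45,0],0],[[-1.2,0.5,0],0],[[-1.3,0.5,0],0],[[-1.3,0.5,0],0]]'
python3 - <<'E'
from h import *
st=manip.sense();M=R.from_quat(st['tool_rot']).as_matrix();print((M.T@st['force']).round(2),rel([.5677,.0912,.1563]))
print(theta())
E
```

```text
t: 21.43
tcp_pos: [0.5479, 0.0919, 0.155]
tool_rot: [0.706, -0.047, 0.048, -0.705]
force: [6.9, -0.6, -3.4]
finger_gap: 0.001
[6.91 3.4  0.3 ] [ 1.97 -0.12  0.19]
(array([-0.62, -0.6 , -0.64, -0.58, -0.66, -0.56, -0.68]), array([0.73, 0.71, 0.7 , 0.66, 0.64, 0.59, 0.55], dtype=float32), np.float64(-0.6196989289206437))
```

```bash
python3 -m jog '[[[0.4,0,0],0],[[1,0,0],0],[[2.5,-0.5,0],0],[[4,-3,0],0],[[5,-6,0],0],[[6,-10,0],0],[[9,-13,3],0],[[10,-14,6],0],[[10,-14,8],0],[[10,-14,8],0],[[10,-14,8],0],[[10,-14,8],0]]'
python3 - <<'E'
from h import *
print(theta(),manip.sense()['force'].round(1))
t=snap('top','pics/tf.png');s=snap('side','pics/sf.png')
hsv=cv2.cvtColor(t['frame'],cv2.COLOR_RGB2HSV);m=cv2.inRange(hsv,(18,150,90),(32,255,255));m[:, :295]=0;m[:,345:]=0;m[:180]=0;m[250:]=0
n,l,st,c=cv2.connectedComponentsWithStats(m);i=1+st[1:,4].argmax();print(st[i],c[i])
ys,xs=np.where(l==i);P=np.array([onz(t,x,y,.162)[:2] for x,y in zip(xs,ys)])
r=cv2.minAreaRect((P*1000).astype(np.float32));print(r)
# shift of bystanders: compare with the first images
for f,g,I in(('pics/top0.png','pics/tf.png','top'),('pics/side0.png','pics/sf.png','side')):
    a,b=cv2.imread(f),cv2.imread(g);d=(cv2.absdiff(a,b).max(2)>45).astype(np.uint8)
    for nm,(x0,y0,x1,y1) in({'mag':(150,232,215,295),'weight':(290,128,312,150),'wand':(440,215,490,325)} if I=='top' else {'mag':(310,322,395,385),'weight':(226,218,250,246),'wand':(355,150,420,182)}).items(): print(I,nm,int(d[y0:y1,x0:x1].sum()))
E
```

```text
t: 22.48
tcp_pos: [0.6556, 0.1574, 0.2939]
tool_rot: [0.706, -0.049, 0.046, -0.705]
force: [0.4, -0.1, -0.3]
finger_gap: -0.001
(array([-0.62, -0.64, -0.6 , -0.66, -0.58, -0.68, -0.56]), array([0.75, 0.73, 0.72, 0.67, 0.67, 0.59, 0.59], dtype=float32), np.float64(-0.6200577875546598)) [ 1.1 -0.8 -0. ]
[310 200  19  36 418] [318.71291866 219.84688995]
((528.6058349609375, -53.34208679199219), (39.244178771972656, 90.84309387207031), 81.6344223022461)
top mag 3268
top weight 0
top wand 1278
side mag 0
side weight 0
side wand 379
```

```bash
python3 -c "
from station import workorder
print(workorder.sign_off())"
```

```text
the job is handed in; nothing more can be done
None
```

The job is handed in at about 22.5 s on the robot clock, and the interface gave no verdict.

**What I did:**
- **Jaw:** I squeezed the lever and slid the front jaw up by feel. It stopped against the block with about 12 N on the tool, of which about 7 N was on the block. I then let go of the lever.
- **T-handle:** I turned it clockwise by about 1.8 rad in total, from 1.18 to about −0.60 rad from upright. The arm then backed off and touches nothing.

**Last checks:**
- **Clamping:** this is inferred, not measured. The handle torque, worked out from the wrist force, was about 0.32 N m. That corresponds to roughly 75 N, and the turn angle gives about 80 N.
- **Block:** its outline in the top view lies within about 0.01 rad of the vise axis I had estimated.
- **Lever:** it looked at rest in the last picture I viewed, before the final tightening pushes.

**What disagreed or was not checked:**
- **Slip on the handle:** the first pinch grip on the handle ball read 19.4 mm instead of 22 mm and slipped off part-way. I finished by pushing the ball with closed fingers.
- **Lever squeeze:** closing on the lever first gave about 18 N upward on the tool. Raising the tool 3 mm cleared it.
- **Bystanders:** the weight was unchanged in both views and the magnifier in the side view. The magnifier in the top view and the wand in both views could not be compared. I put those differences down to the arm blocking the view. No move went near them after the first transit, at about 0.30 m.
- **Upright and seated:** I did not measure the block's tilt or its height on the guide rods.

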